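Lock the weighing frame for transport

TASK

Lock the cross-shaped weighing frame for transport: with your fingertips gently push its four black-headed lock pins down onto their collars (or nearly so), one after another in cross order - first the pin on the arm with the grey junction box, then the one on the opposite arm, then the next one clockwise from the first as seen from above, and last the remaining one. They stay down by themselves; only touch and push, press lightly without hammering, do not push a pin out of turn, and do not lift or shift the frame or disturb the weight and flanged ferrule near it.

Things in the scene. Friction and masses are not known exactly. Their poses are not given: they have to be found in the camera images.
- frame: Loose 1.5 kg aluminium cross on rubber feet; 4 arms 30 mm wide, 176 mm end to end, tops 26 mm above the bench. Origin: centre, at bench height; z up; x along the arm with the grey junction box (34x48 mm, top 38 mm high, 5 to 39 mm from the centre; black cable gland on its +y side). Lock pins 70 mm from the centre at frame +x, -x, -y, +y = pin_1, 2, 3, 4. Any yaw.
- pin_1 (a joint): How far lock pin 1 (on the arm that carries the grey junction box) is pushed down, m: 0 = up (as at the start), 0.012 = head against its collar. The pin slides vertically with about 5 N of friction along the whole way, has no spring, stays where it is left, and meets a hard stop at 0.012.
- pin_1_top (a point): Centre of the flat top of lock pin 1, on the arm that carries the grey junction box: a black round head 22 mm across and 8 mm thick on an 11 mm steel stem. The top is 52 mm above the bench when up, 40 mm when fully down; the steel collar under it (26 mm across) ends 32 mm above the bench.
- pin_2 (a joint): How far lock pin 2 (on the opposite arm (frame -x)) is pushed down, m: 0 = up (as at the start), 0.012 = head against its collar. The pin slides vertically with about 5 N of friction along the whole way, has no spring, stays where it is left, and meets a hard stop at 0.012.
- pin_2_top (a point): Centre of the flat top of lock pin 2, on the opposite arm (frame -x): a black round head 22 mm across and 8 mm thick on an 11 mm steel stem. The top is 52 mm above the bench when up, 40 mm when fully down; the steel collar under it (26 mm across) ends 32 mm above the bench.
- pin_3 (a joint): How far lock pin 3 (next clockwise from pin_1 seen from above (frame -y)) is pushed down, m: 0 = up (as at the start), 0.012 = head against its collar. The pin slides vertically with about 5 N of friction along the whole way, has no spring, stays where it is left, and meets a hard stop at 0.012.
- pin_3_top (a point): Centre of the flat top of lock pin 3, next clockwise from pin_1 seen from above (frame -y): a black round head 22 mm across and 8 mm thick on an 11 mm steel stem. The top is 52 mm above the bench when up, 40 mm when fully down; the steel collar under it (26 mm across) ends 32 mm above the bench.
- pin_4 (a joint): How far lock pin 4 (opposite pin_3 (frame +y)) is pushed down, m: 0 = up (as at the start), 0.012 = head against its collar. The pin slides vertically with about 5 N of friction along the whole way, has no spring, stays where it is left, and meets a hard stop at 0.012.
- pin_4_top (a point): Centre of the flat top of lock pin 4, opposite pin_3 (frame +y): a black round head 22 mm across and 8 mm thick on an 11 mm steel stem. The top is 52 mm above the bench when up, 40 mm when fully down; the steel collar under it (26 mm across) ends 32 mm above the bench.
- weight_500: Bystander: largest knobbed steel test weight, 38 mm diameter, 66 mm tall, loose; origin under its centre.
- ferrule: Bystander: short flanged steel tube, 50 mm diameter, 22 mm tall, loose; origin under its centre.

How it is judged:
On the way, in this order (a step that is already met when the one before it is completed fails the run):
1. lock pin 1 (on the arm that carries the grey junction box) is pushed down (value of joint pin_1 above 0.0075 m), for 0.2 s.
2. lock pin 2 (on the opposite arm (frame -x)) is pushed down (value of joint pin_2 above 0.0075 m), for 0.2 s.
3. lock pin 3 (next clockwise from pin_1 seen from above (frame -y)) is pushed down (value of joint pin_3 above 0.0075 m), for 0.2 s.
4. lock pin 4 (opposite pin_3 (frame +y)) is pushed down (value of joint pin_4 above 0.0075 m), for 0.2 s.
At the end, for the whole second after the job is handed in: All four lock pins are pushed down more than 7.5 of their 12 mm; the frame stands flat and at rest within 20 mm of where it stood; weight and ferrule are upright and within 15 mm of where they stood (value of joint each of pin_1, pin_2, pin_3, pin_4 above 0.0075 m and distance of frame from where it was at the start of the episode below 0.02 m and linear speed of frame below 0.01 m/s and angle between frame's own z axis and vertical below 0.05 rad and distance of each of weight_500, ferrule from where it was at the start of the episode below 0.015 m and angle between each of weight_500, ferrule's own z axis and vertical below 0.1 rad); the robot touches nothing.
It fails at once if a pin is pushed down (over 3 mm) before the pin ahead of it in the order is down ((value of joint pin_2 above 0.003 m and value of joint pin_1 below 0.007 m) or (value of joint pin_3 above 0.003 m and value of joint pin_2 below 0.007 m) or (value of joint pin_4 above 0.003 m and value of joint pin_3 below 0.007 m)).
It fails at once if the frame or a pin is pressed with more than 40 N (contact force between any of the fingers, the arm and frame above 40 N).
It fails at once if the frame is lifted, tipped or shifted by more than 20 mm (height (world z) of frame above 0.008 m or angle between frame's own z axis and vertical above 0.1 rad or distance of frame from where it was at the start of the episode above 0.02 m).
It fails at once if the weight or ferrule is lifted, knocked over or moved more than 15 mm (distance of any of weight_500, ferrule from where it was at the start of the episode above 0.015 m or angle between any of weight_500, ferrule's own z axis and vertical above 0.2 rad).
It also fails if it takes over 48 s, if anything falls off the work surface, if the arm or the gripper's body presses on something with over 40 N, if the wrist force passes 120 N, or if a joint passes its speed limit or range.

ROBOT

A 6-joint arm with a two-finger parallel gripper is mounted at the origin on a cart in front of the work surface, level with it; the furniture and walls round the work are solid. World frame = base frame: x ahead of the robot, y to its left, z up, the work surface at z = 0. Lengths are in m, angles in rad, forces in N, time in s.
With the tool pointing down it reaches from about 0.3 to 0.85 m from the base axis. Payload 4.2 kg.
Tool frame: the origin (TCP) lies at the very end of the fingers, on their centre line; the grasp point (between the pads) lies 19 mm behind it (arm.grasp_offset is the distance from the TCP to the grasp point, in m); z points along the fingers, y is the line along which they close (so a half turn about z gives the same grasp; the last joint's range is limited). The gripper opens to 91 mm and grips with 3 to 60 N. Pads are 32 mm wide; open, the fingers measure 118 mm over their backs; the gripper's body (76 mm by 178 mm) begins 60 mm behind the grasp point.
Start: joints at [1.292, 0.32, 1.565, -0, 1.257, -0.02], TCP at [0.147, 0.556, 0.214] pointing down, gripper open.
Joint ranges: [-3.11, 3.11], [-0.84, 2.01], [0.21, 2.61], [-1.34, 4.49], [0.05, 2.63], [-2.56, 2.56]. Speed limits (rad/s): [2.57, 2.57, 3.14, 3.14, 3.14, 3.14].

INTERFACE

Orientations are given as a 3x3 rotation matrix whose columns are the frame's x, y, z axes.
In Python, from bench import readout, eyes, order, arm gives the robot as it stands.
- The arm moves only by the tool step_arm, never from a script. Its arguments are lists of equal length, an entry for each row: "travel": the shift along the tool's x, y, z in units of 0.2 m (1.0 is 0.2 m), a list of three; "angular": the turn, a rotation vector about the tool's x, y, z in units of 2 rad (1.0 is 2 rad), a list of three; "jaw": the closure, from 0 (fully open) to 1 (shut). A call has exactly 10 rows; each row shifts and turns the commanded pose from where the row before left it, along the tool's axes as they then stand; what a row does not reach is not made up. A row lasts 1/12 s, in which the tool goes at most 41.7 mm and 7.16 degrees, less where a joint would pass 70% of its speed; a pose out of reach is approached as far as the arm can. A call with a number of a shift or a turn outside -1 to 1 is refused whole. A call with a gripper value outside its range is refused whole. The fingers move at their own pace and stop on an object; "force" is the grip in N (left out, the last holds). Time passes only in rows, so rows that do not move let the fingers close, or fill a call up. It gives the time, the measured TCP pose, the force, the opening and the grip force at its end, in the units of the state.
- readout.observe(): the state, without advancing time (a new reading comes with each control period).
- eyes.camera(name): name is "side" or "top"; returns a dict with "color" (420x560x3 uint8, blue, green, red), "z_map" (420x560 float32, m along the optical axis (not along the pixel's ray), 0 where there is no reading), "mtx" (3x3 intrinsics, pixels), "R" (3x3) and "t" (3): a world point X has camera coordinates R X + t. Camera axes: x right, y down, z forward; pixel columns grow to the right and rows downward; lengths in m; the calibration is good to about 2 mm. A picture is of the moment at which its call begins.
- order.sign_off(): hands the job in; it is judged then, once.
The state is a dict: "time": time; "joint_pos": joint angles; "qvel": joint speeds; "joint_efforts": joint torques, N m; "ee_pos": TCP position; "tcp_rot": TCP orientation; "force": force on the tool from outside, world axes, zero at the start; "moment": the same for the moment, N m; "grip_width": opening from 0.0 (shut) to 1.0 (fully open); "grip_force": force on a finger pad.
Only numpy, scipy, OpenCV 4.12 (cv2) and the standard library are available. Lean on these libraries where they do the work, as an engineer would, in place of code of your own. Each camera call takes 0.05 s, during which the arm holds its last target. There are 200 camera calls.

## Working session

There is one attempt and no reset: what is moved stays moved. The work goes in short steps, Python scripts to look and compute and a tool call to move; the robot and the scene stay as the last step left them, time stands still between calls to the robot, and variables do not carry over. Pictures are saved under pics/ and viewed, at most 10 in all, crops included, and the job is handed in when it is done.

Besides the shell and the picture viewer there is one more tool, called after "Call:" as a command line: name --argument value ..., lists and objects as JSON in quotes. step_arm: Moves the arm, as the interface text tells. Shifts and turns lie within -1 to 1; 1 stands for 0.2 m of shift or 2 rad of turn. Its arguments: {"type":"object","properties":{"travel":{"type":"array","items":{"type":"array","items":{"type":"number"}}},"angular":{"type":"array","items":{"type":"array","items":{"type":"number"}}},"jaw":{"type":"array","items":{"type":"number"}},"force":{"type":"number"}},"required":["travel","angular","jaw"]}

```bash
mkdir -p pics; python3 - <<'E'
from bench import readout, eyes
import cv2,numpy as np
s=readout.observe(); print({k:np.round(v,3).tolist() for k,v in s.items()})
for n in("top","side"):
    c=eyes.camera(n); cv2.imwrite(f"pics/{n}0.png",c["color"]); print(n,c["mtx"].round(1).tolist(),c["R"].round(3).tolist(),c["t"].round(3).tolist())
    np.savez(f"{n}0.npz",**c)
E
```

```text
{'time': 0.0, 'joint_pos': [1.292, 0.32, 1.566, -0.0, 1.257, -0.02], 'qvel': [-0.0, -0.001, 0.001, 0.001, 0.001, 0.002], 'joint_efforts': [0.003, -41.245, -23.198, 0.073, 0.046, -0.0], 'ee_pos': [0.147, 0.555, 0.213], 'tcp_rot': [[-0.967, 0.256, -0.0], [0.256, 0.967, -0.002], [0.0, -0.002, -1.0]], 'force': [0.357, 0.224, 0.932], 'moment': [-0.015, -0.009, -0.044], 'grip_force': 0.0, 'grip_width': 0.997}
top [[406.3, 0.0, 280.7], [0.0, 406.3, 207.7], [0.0, 0.0, 1.0]] [[-0.071, -0.997, -0.004], [-0.976, 0.07, -0.204], [0.204, -0.01, -0.979]] [-0.229, 0.571, 0.791]
side [[428.1, 0.0, 278.2], [0.0, 428.1, 207.1], [0.0, 0.0, 1.0]] [[-0.828, -0.56, 0.025], [-0.274, 0.366, -0.889], [0.489, -0.743, -0.457]] [0.315, 0.309, 0.424]
```

View pics/top0.png

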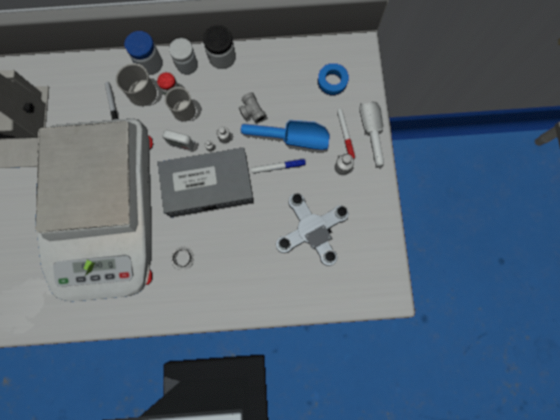

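View pics/side0.png

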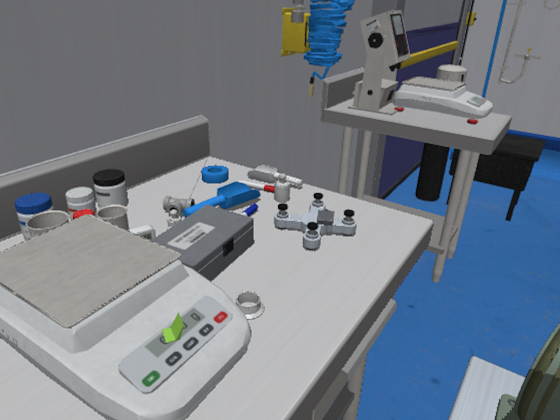

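The top view shows the cross with pins near (297,199), (342,211), (330,256) and (284,243). The box looks to be on the (330,256) arm, at about (318,237). The weight is at (345,163) and the ferrule at (182,257).

```bash
cat > h.py <<'E'
import numpy as np,cv2
def ray(c,uv,z):
    d=c["R"].T@np.linalg.inv(c["mtx"])@np.array([uv[0],uv[1],1.]); o=-c["R"].T@c["t"]
    return o+d*(z-o[2])/d[2]
def blobs(c,guess,r=12,th=60):
    out=[]
    for g in guess:
        x,y=g; p=c["color"][y-r:y+r+1,x-r:x+r+1].max(2); m=(p<th).astype(np.uint8)
        n,l,st,ce=cv2.connectedComponentsWithStats(m)
        i=1+np.argmin([np.hypot(*(ce[k]-r))-0.1*st[k,4] for k in range(1,n)]); out.append((ce[i]+[x-r,y-r],st[i].tolist()))
    return out
E
python3 - <<'E'
from h import *
c=np.load("top0.npz");c=dict(c)
P=[]
for uv,st in blobs(c,[(330,256),(297,199),(284,243),(342,211)]):
    X=ray(c,uv,0.050);P.append(X); print(uv.round(1),st,X.round(4))
P=np.array(P);print("cen",P.mean(0),np.linalg.norm(P-P.mean(0),axis=1), "yaw",np.arctan2(*(P[0]-P[1])[1::-1]))
s=dict(np.load("side0.npz"))
for uv,st in blobs(s,[(312,228),(318,199),(283,210),(348,215)],r=9):
    print(uv.round(1),st,ray(s,uv,.048).round(4))
print("weight",ray(c,(346,160),.06),"ferr",ray(c,(182,257),.01))
a=cv2.resize(c["color"][150:280,260:370],None,fx=4,fy=4,interpolation=2); b=cv2.resize(s["color"][170:260,260:370],None,fx=3,fy=3,interpolation=2)
o=np.zeros((520,770,3),np.uint8);o[:,:440]=a;o[:270,440:]=b;cv2.imwrite("pics/crop.png",o)
E
```

```text
[329.8 255.9] [8, 8, 9, 9, 64] [ 0.4465 -0.3632  0.05  ]
[296.9 198.4] [8, 7, 9, 9, 62] [ 0.5727 -0.3052  0.05  ]
[284.1 242.8] [8, 8, 9, 9, 63] [ 0.4803 -0.2713  0.05  ]
[341.6 211. ] [8, 8, 8, 9, 58] [ 0.5386 -0.3969  0.05  ]
cen [ 0.50953465 -0.33415568  0.05      ] [0.06940532 0.06945956 0.06932168 0.06914941] yaw -2.71081016057591
[312.3 225.6] [4, 3, 11, 8, 64] [ 0.4824 -0.2684  0.048 ]
[317.7 195.5] [5, 3, 9, 6, 42] [ 0.5411 -0.394   0.048 ]
[282.1 206.7] [4, 3, 9, 7, 52] [ 0.5749 -0.3005  0.048 ]
[348.6 212.8] [5, 4, 10, 7, 56] [ 0.4484 -0.3602  0.048 ]
weight [ 0.64674722 -0.41595204  0.06      ] ferr [ 0.47016014 -0.04959438  0.01      ]
```

View pics/crop.png

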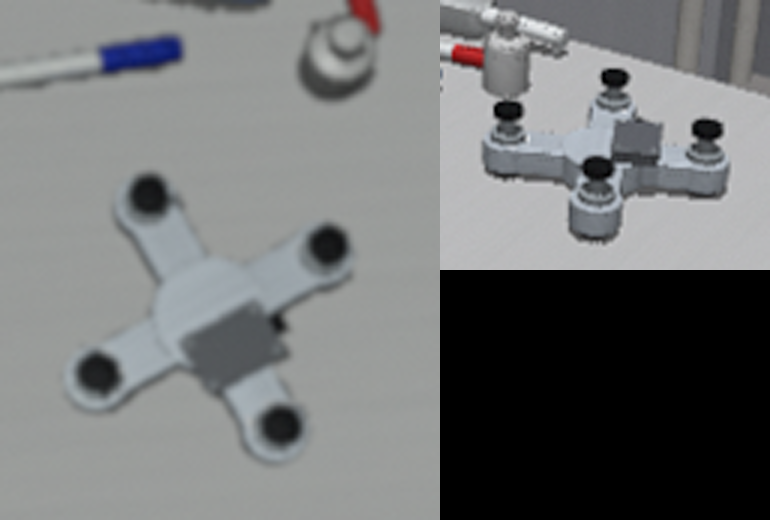

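Confirmed: pin_1 is at the lower right of the top view, on the box arm. The gland is on the pin_4 side. I'm moving over with the jaws shut.

Call:
step_arm --travel '[[-0.134,-0.1257,0],[-0.134,-0.1257,0],[-0.134,-0.1257,0],[-0.134,-0.1257,0],[-0.134,-0.1257,0],[-0.134,-0.1257,0],[-0.134,-0.1257,0],[-0.134,-0.1257,0],[-0.134,-0.1257,0],[-0.134,-0.1257,0]]' --angular '[[0,0,0],[0,0,0],[0,0,0],[0,0,0],[0,0,0],[0,0,0],[0,0,0],[0,0,0],[0,0,0],[0,0,0]]' --jaw '[1,1,1,1,1,1,1,1,1,1]' --force 10

```text
time: 0.93
ee_pos: [0.3422, 0.2425, 0.2138]
tcp_rot: [[-0.967, 0.256, -0.0], [0.256, 0.967, -0.0], [0.0, -0.0, -1.0]]
force: [0.9, 0.2, 0.4]
grip_width: 0.301
grip_force: 0.0
```

Call:
step_arm --travel '[[-0.134,-0.1257,0],[-0.134,-0.1257,0],[-0.134,-0.1257,0],[-0.0632,-0.1724,0],[-0.0632,-0.1724,0],[-0.0632,-0.1724,0],[-0.0632,-0.1724,0],[-0.0632,-0.1724,0],[-0.0632,-0.1724,0],[-0.0632,-0.1724,0]]' --angular '[[0,0,0],[0,0,0],[0,0,0],[0,0,0],[0,0,0],[0,0,0],[0,0,0],[0,0,0],[0,0,0],[0,0,0]]' --jaw '[1,1,1,1,1,1,1,1,1,1]'

```text
time: 1.77
ee_pos: [0.4236, -0.107, 0.2138]
tcp_rot: [[-0.967, 0.256, -0.0], [0.256, 0.967, 0.0], [0.0, 0.0, -1.0]]
force: [0.5, 0.9, -0.5]
grip_width: 0.001
grip_force: 0.0
```

Call:
step_arm --travel '[[-0.0632,-0.1724,0],[-0.0632,-0.1724,0],[-0.0632,-0.1724,0],[-0.0632,-0.1724,0],[-0.0632,-0.1724,0],[-0.0632,-0.1724,0],[-0.0632,-0.1724,0],[0,0,0],[0,0,0],[0,0,0]]' --angular '[[0,0,0],[0,0,0],[0,0,0],[0,0,0],[0,0,0],[0,0,0],[0,0,0],[0,0,0],[0,0,0],[0,0,0]]' --jaw '[1,1,1,1,1,1,1,1,1,1]'

```text
time: 2.6
ee_pos: [0.4474, -0.3605, 0.2132]
tcp_rot: [[-0.967, 0.256, -0.001], [0.256, 0.967, 0.002], [0.002, 0.001, -1.0]]
force: [-0.1, 0.6, -0.0]
grip_width: 0.003
grip_force: 0.0
```

Call:
step_arm --travel '[[0,0,0.09],[0,0,0.09],[0,0,0.09],[0,0,0.09],[0,0,0.09],[0,0,0.09],[0,0,0.09],[0,0,0.08],[0,0,0],[0,0,0]]' --angular '[[0,0,0],[0,0,0],[0,0,0],[0,0,0],[0,0,0],[0,0,0],[0,0,0],[0,0,0],[0,0,0],[0,0,0]]' --jaw '[1,1,1,1,1,1,1,1,1,1]'

```text
time: 3.43
ee_pos: [0.4476, -0.3596, 0.0718]
tcp_rot: [[-0.967, 0.254, -0.001], [0.254, 0.967, 0.001], [0.002, 0.001, -1.0]]
force: [1.0, -0.1, 0.5]
grip_width: 0.003
grip_force: 0.0
```

```bash
python3 - <<'E'
from bench import eyes,readout
import cv2,numpy as np
from h import *
a=eyes.camera("top");s=eyes.camera("side");o=np.zeros((520,800,3),np.uint8)
o[:,:440]=cv2.resize(a["color"][170:300,260:370],None,fx=4,fy=4); o[:360,440:]=cv2.resize(s["color"][140:260,260:380],None,fx=3,fy=3)
cv2.imwrite("pics/c1.png",o)
for n,c,z in(("t",a,0),("s",s,0)):
    q=c["mtx"]@(c["R"]@readout.observe()["ee_pos"]+c["t"]);print(n,q[:2]/q[2])
E
```

```text
t [329.92013118 253.97967113]
s [349.96376263 201.83240944]
```

View pics/c1.png

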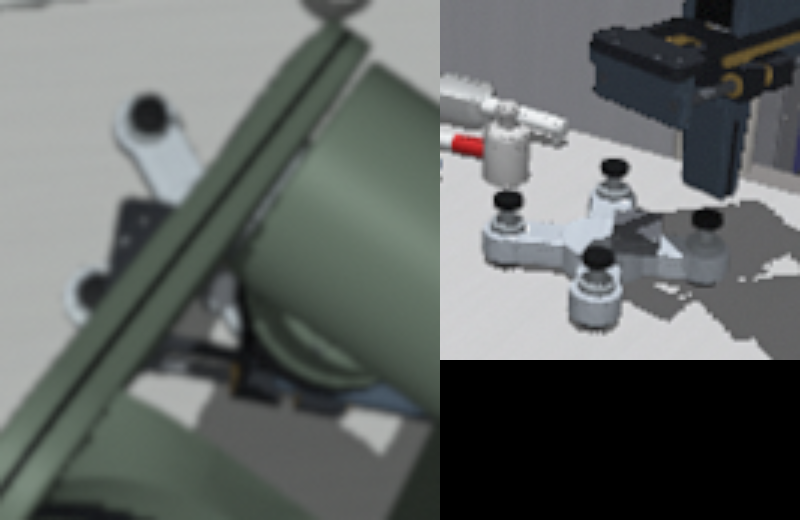

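The fingertips are right above pin_1: tip at about (712,195) and head at about (707,215) in the side crop. I'll press gently.

Call:
step_arm --travel '[[-0.003,-0.012,0.03],[0,0,0.03],[0,0,0.02],[0,0,0.01],[0,0,0.01],[0,0,0.01],[0,0,0.01],[0,0,0.01],[0,0,0],[0,0,0]]' --angular '[[0,0,0],[0,0,0],[0,0,0],[0,0,0],[0,0,0],[0,0,0],[0,0,0],[0,0,0],[0,0,0],[0,0,0]]' --jaw '[1,1,1,1,1,1,1,1,1,1]'

```text
time: 4.37
ee_pos: [0.4476, -0.3635, 0.0459]
tcp_rot: [[-0.967, 0.256, -0.0], [0.256, 0.967, 0.0], [0.0, 0.0, -1.0]]
force: [-1.9, 0.2, 2.2]
grip_width: 0.005
grip_force: 1.3
```

Call:
step_arm --travel '[[0,0,0.005],[0,0,0.005],[0,0,0.005],[0,0,0.003],[0,0,0],[0,0,0],[0,0,0],[0,0,0],[0,0,0],[0,0,0]]' --angular '[[0,0,0],[0,0,0],[0,0,0],[0,0,0],[0,0,0],[0,0,0],[0,0,0],[0,0,0],[0,0,0],[0,0,0]]' --jaw '[1,1,1,1,1,1,1,1,1,1]'

```text
time: 5.2
ee_pos: [0.4483, -0.3639, 0.0421]
tcp_rot: [[-0.967, 0.256, 0.001], [0.256, 0.967, -0.001], [-0.001, -0.0, -1.0]]
force: [-0.6, 0.2, 0.2]
grip_width: 0.003
grip_force: 0.4
```

Call:
step_arm --travel '[[0,0,-0.055],[0,0,-0.055],[0,0,-0.055],[-0.088,0.076,0],[-0.088,0.076,0],[-0.088,0.076,0],[-0.088,0.076,0],[-0.088,0.076,0],[-0.088,0.076,0],[0,0,0]]' --angular '[[0,0,0],[0,0,0],[0,0,0],[0,0,0],[0,0,0],[0,0,0],[0,0,0],[0,0,0],[0,0,0],[0,0,0]]' --jaw '[1,1,1,1,1,1,1,1,1,1]'

```text
time: 6.03
ee_pos: [0.5779, -0.3011, 0.0769]
tcp_rot: [[-0.967, 0.253, 0.006], [0.253, 0.967, -0.001], [-0.006, 0.0, -1.0]]
force: [0.0, -0.4, 0.4]
grip_width: 0.005
grip_force: 0.0
```

```bash
python3 - <<'E'
from bench import eyes,readout
import cv2,numpy as np
from h import *
print(readout.observe()["ee_pos"])
s=eyes.camera("side");cv2.imwrite("pics/c2.png",cv2.resize(s["color"][140:260,240:380],None,fx=4,fy=4))
b=dict(np.load("side0.npz"))
for c in(b,s):
  print(blobs(c,[(348,215),(312,228)],r=9))
E
```

```text
[ 0.57793934 -0.30111936  0.07685961]
[(array([348.64285714, 212.82142857]), [5, 4, 10, 7, 56]), (array([312.34375, 225.59375]), [4, 3, 11, 8, 64])]
[(array([348.08928571, 217.16071429]), [5, 8, 9, 7, 56]), (array([312.17808219, 225.53424658]), [4, 3, 11, 8, 73])]
```

View pics/c2.png

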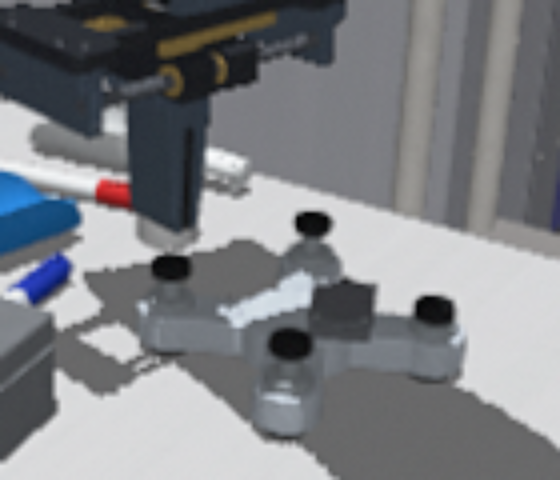

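Pin_1 dropped 4.35 px, which is about 10 mm, and the frame hasn't moved. Next is pin_2, and the fingertips are already above it.

Call:
step_arm --travel '[[0.01,-0.01,0.03],[0,0,0.03],[0,0,0.02],[0,0,0.015],[0,0,0.01],[0,0,0.01],[0,0,0.01],[0,0,0.01],[0,0,0.01],[0,0,0.01]]' --angular '[[0,0,0],[0,0,0],[0,0,0],[0,0,0],[0,0,0],[0,0,0],[0,0,0],[0,0,0],[0,0,0],[0,0,0]]' --jaw '[1,1,1,1,1,1,1,1,1,1]'

```text
time: 6.92
ee_pos: [0.5704, -0.3042, 0.0449]
tcp_rot: [[-0.967, 0.256, -0.0], [0.256, 0.967, -0.0], [0.0, -0.001, -1.0]]
force: [-2.6, -0.1, 4.6]
grip_width: 0.007
grip_force: 2.5
```

Call:
step_arm --travel '[[0,0,0.005],[0,0,0],[0,0,0],[0,0,0],[0,0,0],[0,0,0],[0,0,0],[0,0,0],[0,0,0],[0,0,0]]' --angular '[[0,0,0],[0,0,0],[0,0,0],[0,0,0],[0,0,0],[0,0,0],[0,0,0],[0,0,0],[0,0,0],[0,0,0]]' --jaw '[1,1,1,1,1,1,1,1,1,1]'

```text
time: 7.75
ee_pos: [0.5708, -0.304, 0.0434]
tcp_rot: [[-0.967, 0.256, 0.0], [0.256, 0.967, -0.0], [-0.0, -0.0, -1.0]]
force: [-3.7, -0.6, 4.9]
grip_width: 0.008
grip_force: 2.4
```

Call:
step_arm --travel '[[0,0,0.004],[0,0,0.004],[0,0,0],[0,0,0],[0,0,0],[0,0,0],[0,0,0],[0,0,0],[0,0,0],[0,0,0]]' --angular '[[0,0,0],[0,0,0],[0,0,0],[0,0,0],[0,0,0],[0,0,0],[0,0,0],[0,0,0],[0,0,0],[0,0,0]]' --jaw '[1,1,1,1,1,1,1,1,1,1]'

```text
time: 8.58
ee_pos: [0.5711, -0.3038, 0.0416]
tcp_rot: [[-0.967, 0.256, 0.001], [0.256, 0.967, 0.0], [-0.001, 0.0, -1.0]]
force: [0.4, -1.4, 1.8]
grip_width: 0.004
grip_force: 0.7
```

Call:
step_arm --travel '[[0,0,-0.055],[0,0,-0.055],[0,0,-0.055],[0.08,0.0075,0],[0.08,0.0075,0],[0.08,0.0075,0],[0.08,0.0075,0],[0.08,0.0075,0],[0.08,0.0075,0],[0,0,0]]' --angular '[[0,0,0],[0,0,0],[0,0,0],[0,0,0],[0,0,0],[0,0,0],[0,0,0],[0,0,0],[0,0,0],[0,0,0]]' --jaw '[1,1,1,1,1,1,1,1,1,1]'

```text
time: 9.42
ee_pos: [0.4779, -0.2694, 0.0758]
tcp_rot: [[-0.967, 0.256, -0.001], [0.256, 0.967, 0.001], [0.002, 0.001, -1.0]]
force: [-0.6, 0.0, -0.8]
grip_width: 0.0
grip_force: 0.0
```

```bash
python3 - <<'E'
from bench import eyes,readout
import numpy as np
from h import *
print(readout.observe()["ee_pos"])
s=eyes.camera("side")
b=dict(np.load("side0.npz"))
for c in(b,s):
  for g in [(348,215),(282,208),(312,226),(318,197)]: print(blobs(c,[g],r=9))
E
```

```text
[ 0.47790169 -0.2693648   0.07578987]
[(array([348.64285714, 212.82142857]), [5, 4, 10, 7, 56])]
[(array([282.05769231, 206.65384615]), [5, 5, 9, 7, 52])]
[(array([312.34375, 225.59375]), [4, 5, 11, 8, 64])]
[(array([317.66666667, 195.54761905]), [5, 5, 9, 6, 42])]
[(array([348.06896552, 217.15517241]), [5, 8, 9, 7, 58])]
[(array([282.11320755, 211.09433962]), [5, 9, 9, 7, 53])]
[(array([312.13513514, 225.58108108]), [4, 5, 11, 8, 74])]
[(array([312.60689655, 196.83448276]), [0, 0, 9, 19, 145])]
```

Pin_2 is down about 10 mm (4.4 px) and the frame hasn't shifted. Pin_3 is next.

Call:
step_arm --travel '[[-0.005,0,0.03],[0,0,0.03],[0,0,0.02],[0,0,0.015],[0,0,0.01],[0,0,0.01],[0,0,0.01],[0,0,0.01],[0,0,0.01],[0,0,0.01]]' --angular '[[0,0,0],[0,0,0],[0,0,0],[0,0,0],[0,0,0],[0,0,0],[0,0,0],[0,0,0],[0,0,0],[0,0,0]]' --jaw '[1,1,1,1,1,1,1,1,1,1]'

```text
time: 10.3
ee_pos: [0.4814, -0.2709, 0.0441]
tcp_rot: [[-0.967, 0.256, 0.0], [0.256, 0.967, 0.0], [-0.0, 0.0, -1.0]]
force: [-1.1, 0.6, 5.3]
grip_width: 0.002
grip_force: 2.5
```

Call:
step_arm --travel '[[0,0,0.004],[0,0,0.004],[0,0,0],[0,0,0],[0,0,0],[0,0,0],[0,0,0],[0,0,0],[0,0,0],[0,0,0]]' --angular '[[0,0,0],[0,0,0],[0,0,0],[0,0,0],[0,0,0],[0,0,0],[0,0,0],[0,0,0],[0,0,0],[0,0,0]]' --jaw '[1,1,1,1,1,1,1,1,1,1]'

```text
time: 11.13
ee_pos: [0.4814, -0.2709, 0.0421]
tcp_rot: [[-0.967, 0.256, 0.0], [0.256, 0.967, 0.0], [-0.0, 0.0, -1.0]]
force: [0.1, 0.8, 5.3]
grip_width: 0.008
grip_force: 2.4
```

Call:
step_arm --travel '[[0,0,-0.055],[0,0,-0.055],[0,0,-0.055],[-0.0735,-0.089,0],[-0.0735,-0.089,0],[-0.0735,-0.089,0],[-0.0735,-0.089,0],[-0.0735,-0.089,0],[-0.0735,-0.089,0],[0,0,0]]' --angular '[[0,0,0],[0,0,0],[0,0,0],[0,0,0],[0,0,0],[0,0,0],[0,0,0],[0,0,0],[0,0,0],[0,0,0]]' --jaw '[1,1,1,1,1,1,1,1,1,1]'

```text
time: 11.97
ee_pos: [0.5407, -0.4009, 0.074]
tcp_rot: [[-0.966, 0.257, 0.002], [0.257, 0.966, -0.003], [-0.003, -0.003, -1.0]]
force: [0.8, 0.2, 0.7]
grip_width: 0.006
grip_force: 0.0
```

```bash
python3 - <<'E'
from bench import eyes,readout
from h import *
print(readout.observe()["ee_pos"])
s=eyes.camera("side")
for g in [(348,215),(282,210),(312,228),(318,197)]: print(blobs(s,[g],r=9))
E
```

```text
[ 0.54073094 -0.40093967  0.07401222]
[(array([348.36065574, 217.2295082 ]), [5, 8, 10, 7, 61])]
[(array([282.2037037 , 211.09259259]), [5, 7, 10, 7, 54])]
[(array([311.71428571, 230.5       ]), [4, 8, 10, 8, 70])]
[(array([317.95744681, 195.65957447]), [5, 5, 9, 6, 47])]
```

Pin_3 is down (4.9 px, about 10 mm). The last one is pin_4.

Call:
step_arm --travel '[[0,0.008,0.03],[0,0,0.03],[0,0,0.02],[0,0,0.015],[0,0,0.01],[0,0,0.01],[0,0,0.01],[0,0,0.01],[0,0,0.01],[0,0,0.01]]' --angular '[[0,0,0],[0,0,0],[0,0,0],[0,0,0],[0,0,0],[0,0,0],[0,0,0],[0,0,0],[0,0,0],[0,0,0]]' --jaw '[1,1,1,1,1,1,1,1,1,1]'

```text
time: 12.85
ee_pos: [0.5395, -0.3947, 0.0448]
tcp_rot: [[-0.967, 0.256, 0.0], [0.256, 0.967, 0.001], [0.0, 0.001, -1.0]]
force: [-1.2, 2.3, 4.7]
grip_width: 0.008
grip_force: 2.5
```

Call:
step_arm --travel '[[0,0,0.004],[0,0,0.004],[0,0,0],[0,0,0],[0,0,0],[0,0,0],[0,0,0],[0,0,0],[0,0,0],[0,0,0]]' --angular '[[0,0,0],[0,0,0],[0,0,0],[0,0,0],[0,0,0],[0,0,0],[0,0,0],[0,0,0],[0,0,0],[0,0,0]]' --jaw '[1,1,1,1,1,1,1,1,1,1]'

```text
time: 13.68
ee_pos: [0.5396, -0.3951, 0.0425]
tcp_rot: [[-0.967, 0.256, 0.0], [0.256, 0.967, 0.0], [-0.0, 0.0, -1.0]]
force: [-1.6, 3.4, 4.0]
grip_width: -0.001
grip_force: 2.4
```

Call:
step_arm --travel '[[0,0,-0.05],[0,0,-0.08],[0,0,-0.1],[0,0,-0.1],[0,0,-0.1],[0,0,-0.1],[0,0,-0.1],[0,0,0],[0,0,0],[0,0,0]]' --angular '[[0,0,0],[0,0,0],[0,0,0],[0,0,0],[0,0,0],[0,0,0],[0,0,0],[0,0,0],[0,0,0],[0,0,0]]' --jaw '[1,1,1,1,1,1,1,1,1,1]'

```text
time: 14.52
ee_pos: [0.5393, -0.3953, 0.1675]
tcp_rot: [[-0.967, 0.256, -0.001], [0.256, 0.967, 0.0], [0.001, -0.0, -1.0]]
force: [-0.1, -0.0, -0.4]
grip_width: 0.005
grip_force: 0.0
```

```bash
python3 - <<'E'
from bench import eyes,readout
from h import *
s=eyes.camera("side")
for g in [(348,217),(282,211),(312,230),(318,199)]: print(blobs(s,[g],r=9))
cv2.imwrite("pics/c5.png",cv2.resize(s["color"][140:260,240:380],None,fx=4,fy=4))
E
```

```text
[(array([348.29508197, 217.31147541]), [5, 6, 10, 8, 61])]
[(array([282.29090909, 211.07272727]), [5, 6, 10, 7, 55])]
[(array([311.71428571, 230.5       ]), [4, 6, 10, 8, 70])]
[(array([317.43396226, 199.67924528]), [4, 7, 10, 7, 53])]
```

View pics/c5.png

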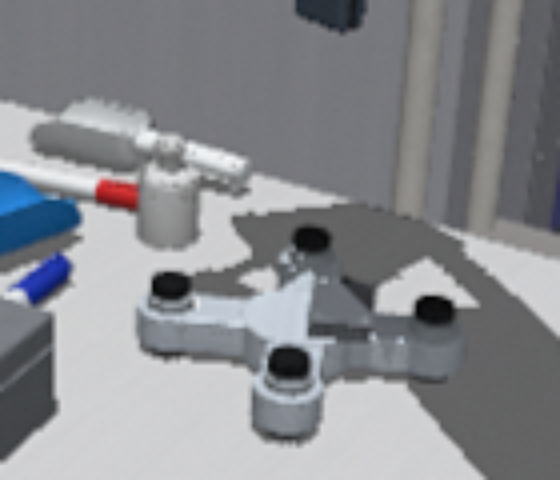

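All four heads are down near their collars: (312,240), (170,285), (435,310) and (290,362) in the crop. The weight is standing at (168,205), and the arm is clear.

```bash
python3 -c "
from bench import order
print(order.sign_off())"
```

```text
the job is handed in; nothing more can be done
None
```

I pushed all four lock pins down about 10 mm of their 12 mm in the order 1, 2, 3, 4, with about 5 N read at the wrist. The frame showed no shift in the side camera, the weight was still standing, and I handed the job in at about 15 s; I did not re-check the ferrule, and the sign-off returned no verdict.

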